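Weigh out the loaded sample cartridges, charge the pressure vessel and cover it

TASK

Take the loose cover off the pressure vessel and feel by weight which of the identical steel cartridges are loaded and which are empty. Stand every loaded one upright on the floor inside the vessel, and only then set the cover back on its rim so that it sits fully down and level; stand every empty one upright in a row on the white board, each inside a green circle of its own. Leave the gauge and the flange ring where they are.

Things in the scene. Friction and masses are not known exactly. Their poses are not given: they have to be found in the camera images.
- cartridge_a: one of 4 to 6 steel cartridges that look alike: upright cylinder, diameter 48, height 28, thin blue band; on top a coaxial round brass stem, diameter 14, from height 28 to 54, to grip from above. Origin: centre of underside, z up. Loaded (0.32 to 0.48 kg) or empty (0.10 to 0.15 kg): only weight tells, the letter does not. One to three of each kind; absent ones read None from the start.
- cartridge_b: one of 4 to 6 steel cartridges that look alike: upright cylinder, diameter 48, height 28, thin blue band; on top a coaxial round brass stem, diameter 14, from height 28 to 54, to grip from above. Origin: centre of underside, z up. Loaded (0.32 to 0.48 kg) or empty (0.10 to 0.15 kg): only weight tells, the letter does not. One to three of each kind; absent ones read None from the start.
- cartridge_c: one of 4 to 6 steel cartridges that look alike: upright cylinder, diameter 48, height 28, thin blue band; on top a coaxial round brass stem, diameter 14, from height 28 to 54, to grip from above. Origin: centre of underside, z up. Loaded (0.32 to 0.48 kg) or empty (0.10 to 0.15 kg): only weight tells, the letter does not. One to three of each kind; absent ones read None from the start.
- cartridge_d: one of 4 to 6 steel cartridges that look alike: upright cylinder, diameter 48, height 28, thin blue band; on top a coaxial round brass stem, diameter 14, from height 28 to 54, to grip from above. Origin: centre of underside, z up. Loaded (0.32 to 0.48 kg) or empty (0.10 to 0.15 kg): only weight tells, the letter does not. One to three of each kind; absent ones read None from the start.
- cartridge_e: one of 4 to 6 steel cartridges that look alike: upright cylinder, diameter 48, height 28, thin blue band; on top a coaxial round brass stem, diameter 14, from height 28 to 54, to grip from above. Origin: centre of underside, z up. Loaded (0.32 to 0.48 kg) or empty (0.10 to 0.15 kg): only weight tells, the letter does not. One to three of each kind; absent ones read None from the start.
- cartridge_f: one of 4 to 6 steel cartridges that look alike: upright cylinder, diameter 48, height 28, thin blue band; on top a coaxial round brass stem, diameter 14, from height 28 to 54, to grip from above. Origin: centre of underside, z up. Loaded (0.32 to 0.48 kg) or empty (0.10 to 0.15 kg): only weight tells, the letter does not. One to three of each kind; absent ones read None from the start.
- vessel: round steel pressure vessel, open at the top under its cover, fixed to the bench: outer diameter 172, inner diameter 160, height 74, floor 5 thick (inner depth 69). Origin: centre of the underside, z up. A small brass port sticks out 35 mm at its +x side. Three cartridges fit standing side by side inside.
- vessel_floor (a point): centre of the vessel's inner floor, 5 mm above the bench
- vessel_rim (a point): centre of the vessel's mouth at rim height, 74 mm above the bench
- cover: loose round cover, 0.5 kg: at the bottom a boss, diameter 152, 8 thick, that drops into the vessel's mouth; on it a disc, diameter 176, 10 thick, that rests on the rim; on top a black knob, diameter 26, from 18 to 54 above the origin, to grip from above. Origin: centre of the boss's underside, z up; starts seated on the vessel. Seated, the origin is 8 mm below the rim.
- mat: round cork mat fixed to the bench, diameter 200, 4 thick, empty at the start, a place to put the cover down. Origin: centre of the underside
- board: flat white board, fixed to the bench, 85 (x) by 245 (y), 3 thick. Origin: centre of the underside, z up. Its y axis runs along the row of three green circles.
- circle_1 (a point): centre of a green painted circle of diameter 60 on the board's top (3 mm above the bench); the three lie along the board's y axis, 75 apart, circle_2 in the middle
- circle_2 (a point): centre of a green painted circle of diameter 60 on the board's top (3 mm above the bench); the three lie along the board's y axis, 75 apart, circle_2 in the middle
- circle_3 (a point): centre of a green painted circle of diameter 60 on the board's top (3 mm above the bench); the three lie along the board's y axis, 75 apart, circle_2 in the middle
- gauge: bystander: round pressure gauge standing upright on a white foot of diameter 80, height 124; origin under its foot
- flange: bystander: dark steel flange ring, outer diameter 100, hole 64, height 16; origin: centre of the underside
There are look-alikes about, which are no part of the job. What is shaped like the cartridge_b but orange or red is not meant.

How it is judged:
On the way, in this order (a step that is already met when the one before it is completed fails the run):
1. the cover has been taken off and clear of the vessel (horizontal distance between cover and vessel_rim above 0.1 m), for 0.2 s.
2. every loaded cartridge that is there stands upright on the floor of the vessel (one that rests with under 2.3 N is empty) (((horizontal distance between cartridge_a and vessel_floor below 0.062 m and z of cartridge_a in the frame of vessel_floor below 0.01 m and angle between cartridge_a's own z axis and vertical below 0.2 rad) or contact force between cartridge_a and anything else below 2.3 N) and ((horizontal distance between cartridge_b and vessel_floor below 0.062 m and z of cartridge_b in the frame of vessel_floor below 0.01 m and angle between cartridge_b's own z axis and vertical below 0.2 rad) or contact force between cartridge_b and anything else below 2.3 N) and ((horizontal distance between cartridge_c and vessel_floor below 0.062 m and z of cartridge_c in the frame of vessel_floor below 0.01 m and angle between cartridge_c's own z axis and vertical below 0.2 rad) or contact force between cartridge_c and anything else below 2.3 N) and ((horizontal distance between cartridge_d and vessel_floor below 0.062 m and z of cartridge_d in the frame of vessel_floor below 0.01 m and angle between cartridge_d's own z axis and vertical below 0.2 rad) or contact force between cartridge_d and anything else below 2.3 N) and ((horizontal distance between cartridge_e and vessel_floor below 0.062 m and z of cartridge_e in the frame of vessel_floor below 0.01 m and angle between cartridge_e's own z axis and vertical below 0.2 rad) or contact force between cartridge_e and anything else below 2.3 N) and ((horizontal distance between cartridge_f and vessel_floor below 0.062 m and z of cartridge_f in the frame of vessel_floor below 0.01 m and angle between cartridge_f's own z axis and vertical below 0.2 rad) or contact force between cartridge_f and anything else below 2.3 N)), for 0.5 s.
3. the cover, set back on after that, sits fully down and level on the vessel's rim (horizontal distance between cover and vessel_rim below 0.008 m and z of cover in the frame of vessel_rim between -0.011 and -0.005 m and angle between cover's own z axis and vertical below 0.03 rad and linear speed of cover below 0.02 m/s), for 0.3 s.
At the end, for the whole second after the job is handed in: Loaded cartridges stand upright on the vessel floor; cover on the rim (origin 5 to 11 mm below it, within 8 mm of centre, tilt under 0.03 rad); each empty one upright on the board within 8 mm of a green circle's centre; all at rest (all of step 3 and ((horizontal distance between cartridge_a and vessel_floor below 0.062 m and z of cartridge_a in the frame of vessel_floor below 0.01 m and angle between cartridge_a's own z axis and vertical below 0.2 rad and contact force between cartridge_a and vessel above 2.3 N) or ((horizontal distance between cartridge_a and circle_1 below 0.008 m or horizontal distance between cartridge_a and circle_2 below 0.008 m or horizontal distance between cartridge_a and circle_3 below 0.008 m) and z of cartridge_a in the frame of circle_2 below 0.006 m and angle between cartridge_a's own z axis and vertical below 0.1 rad and linear speed of cartridge_a below 0.02 m/s and contact force between cartridge_a and board below 2.3 N)) and ((horizontal distance between cartridge_b and vessel_floor below 0.062 m and z of cartridge_b in the frame of vessel_floor below 0.01 m and angle between cartridge_b's own z axis and vertical below 0.2 rad and contact force between cartridge_b and vessel above 2.3 N) or ((horizontal distance between cartridge_b and circle_1 below 0.008 m or horizontal distance between cartridge_b and circle_2 below 0.008 m or horizontal distance between cartridge_b and circle_3 below 0.008 m) and z of cartridge_b in the frame of circle_2 below 0.006 m and angle between cartridge_b's own z axis and vertical below 0.1 rad and linear speed of cartridge_b below 0.02 m/s and contact force between cartridge_b and board below 2.3 N)) and ((horizontal distance between cartridge_c and vessel_floor below 0.062 m and z of cartridge_c in the frame of vessel_floor below 0.01 m and angle between cartridge_c's own z axis and vertical below 0.2 rad and contact force between cartridge_c and vessel above 2.3 N) or ((horizontal distance between cartridge_c and circle_1 below 0.008 m or horizontal distance between cartridge_c and circle_2 below 0.008 m or horizontal distance between cartridge_c and circle_3 below 0.008 m) and z of cartridge_c in the frame of circle_2 below 0.006 m and angle between cartridge_c's own z axis and vertical below 0.1 rad and linear speed of cartridge_c below 0.02 m/s and contact force between cartridge_c and board below 2.3 N)) and ((horizontal distance between cartridge_d and vessel_floor below 0.062 m and z of cartridge_d in the frame of vessel_floor below 0.01 m and angle between cartridge_d's own z axis and vertical below 0.2 rad and contact force between cartridge_d and vessel above 2.3 N) or ((horizontal distance between cartridge_d and circle_1 below 0.008 m or horizontal distance between cartridge_d and circle_2 below 0.008 m or horizontal distance between cartridge_d and circle_3 below 0.008 m) and z of cartridge_d in the frame of circle_2 below 0.006 m and angle between cartridge_d's own z axis and vertical below 0.1 rad and linear speed of cartridge_d below 0.02 m/s and contact force between cartridge_d and board below 2.3 N)) and ((horizontal distance between cartridge_e and vessel_floor below 0.062 m and z of cartridge_e in the frame of vessel_floor below 0.01 m and angle between cartridge_e's own z axis and vertical below 0.2 rad and contact force between cartridge_e and vessel above 2.3 N) or ((horizontal distance between cartridge_e and circle_1 below 0.008 m or horizontal distance between cartridge_e and circle_2 below 0.008 m or horizontal distance between cartridge_e and circle_3 below 0.008 m) and z of cartridge_e in the frame of circle_2 below 0.006 m and angle between cartridge_e's own z axis and vertical below 0.1 rad and linear speed of cartridge_e below 0.02 m/s and contact force between cartridge_e and board below 2.3 N)) and ((horizontal distance between cartridge_f and vessel_floor below 0.062 m and z of cartridge_f in the frame of vessel_floor below 0.01 m and angle between cartridge_f's own z axis and vertical below 0.2 rad and contact force between cartridge_f and vessel above 2.3 N) or ((horizontal distance between cartridge_f and circle_1 below 0.008 m or horizontal distance between cartridge_f and circle_2 below 0.008 m or horizontal distance between cartridge_f and circle_3 below 0.008 m) and z of cartridge_f in the frame of circle_2 below 0.006 m and angle between cartridge_f's own z axis and vertical below 0.1 rad and linear speed of cartridge_f below 0.02 m/s and contact force between cartridge_f and board below 2.3 N))); the robot touches nothing.
It fails at once if the gauge or the flange ring is moved by more than 3 cm (distance of any of gauge, flange from where it was at the start of the episode above 0.03 m).
Of cartridge_a, cartridge_b, cartridge_c, cartridge_d, cartridge_e, cartridge_f only 4 to 6 are there at a start; the rules pass over those that are not, and their reading is None.
At some moment in a run one of cartridge_a, cartridge_b, cartridge_c, cartridge_d, cartridge_e, cartridge_f, cover may be knocked a few centimetres aside while the robot is not near it.
Once in a run the grip may slacken for a moment while it holds something.
It also fails if it takes over 210 s, if anything falls off the work surface, if the arm or the gripper's body presses on something with over 40 N, if the wrist force passes 120 N, or if a joint passes its speed limit or range.

ROBOT

A 6-joint arm with a two-finger parallel gripper is mounted at the origin on the work surface. World frame = base frame: x ahead of the robot, y to its left, z up, the work surface at z = 0. Lengths are in m, angles in rad, forces in N, time in s.
With the tool pointing down it reaches from about 0.275 to 1 m from the base axis. Payload 8.4 kg.
Tool frame: the origin (TCP) lies at the very end of the fingers, on their centre line; the grasp point (between the pads) lies 19 mm behind it; z points along the fingers, y is the line along which they close (so a half turn about z gives the same grasp; the last joint's range is limited). The gripper opens to 85 mm and grips with 20 to 120 N. Pads are 22 mm wide; open, the fingers measure 114 mm over their backs; the gripper's body (76 mm by 85 mm) begins 54 mm behind the grasp point. The pads swing forward as they close: fully open they stand 13 mm farther back than shut.
Start: joints at [-1.196, 0.353, 1.633, -0, 1.155, -0.002], TCP at [0.23, -0.581, 0.231] pointing down, gripper open.
Joint ranges: [-2.63, 2.63], [-0.92, 2.1], [0.06, 2.66], [-1.3, 4.44], [0, 2.69], [-3.02, 3.02]. Speed limits (rad/s): [2.22, 2.22, 2.79, 3.14, 3.14, 3.14].

INTERFACE

Orientations are given as a rotation vector (axis times angle).
In Python, from station import robot gives the robot as it stands. The module is installed in compiled form; this text tells all that it offers.
- The arm moves only by the shell command python3 -m pendant 'ROWS'. ROWS is JSON, a list of rows, each a list of 5 numbers: the opening, from 0 (shut) to 1 (fully open), then the shift along the tool's x, y, z normalised to -1 to 1, where 1 is 250 mm, then the turn about the tool's z normalised to -1 to 1, where 1 is 60 degrees. In form: [[gripper, x, y, z, turn], ...]. A call has 1 to 5 rows; each row is the pose to reach, as a shift and turn from the pose commanded when the call began, along the tool's axes at that moment; what a row does not reach only later rows make up. A row lasts 1/10 s, in which the tool goes at most 50 mm and 8.59 degrees, less where a joint would pass 70% of its speed; a pose out of reach is approached as far as the arm can. A call with a number of a shift or a turn outside -1 to 1 is refused whole. A call with a gripper value outside its range is refused whole. The fingers move at their own pace and stop on an object; the grip force is fixed at half the most. Time passes only in rows, so rows that repeat a pose let the fingers close. It gives the time, the measured TCP pose, the force, the opening and the grip force at its end, in the units of the state.
- robot.observe(): the state, without advancing time (a new reading comes with each control period).
- robot.grab_frame(name): name is "scene" or "top"; returns a dict with "image" (384x512x3 uint8, red, green, blue), "fovy" (degrees; the focal length in pixels is half the picture's height over the tangent of half this angle, whatever the lens; pixels are square), "cx", "cy" (the principal point, pixels), "cam_to_world" (4x4, takes a point from camera to world coordinates). Camera axes: x right, y down, z forward; pixel columns grow to the right and rows downward; lengths in m; the calibration is good to about 2 mm. A picture is of the moment at which its call begins. There is no depth.
- robot.job_done(): hands the job in; it is judged then, once.
The state is a dict: "time": time; "q": joint angles; "qvel": joint speeds; "joint_efforts": joint torques, N m; "ee_pos": TCP position; "tcp_rot": TCP orientation; "wrist_force": force on the tool from outside, world axes, zero at the start; "ft_torque": the same for the moment, N m; "width": finger opening in m; "gripper_force": force on a finger pad.
Only numpy, scipy, OpenCV 4.12 (cv2) and the standard library are available. Lean on these libraries where they do the work, as an engineer would, in place of code of your own. Each camera call takes 0.05 s, during which the arm holds its last target. There are 200 camera calls.

## Working session

There is one attempt and no reset: what is moved stays moved. The work goes in short steps, Python scripts to look and compute and a shell command to move; the robot and the scene stay as the last step left them, time stands still between calls to the robot, and variables do not carry over. Pictures are saved under pics/ and viewed, at most 14 in all, crops included, and the job is handed in when it is done.

```bash
mkdir -p pics
python3 - <<'E'
from station import robot
import cv2,json
s=robot.observe(); print({k:s[k] for k in s})
for n in("top","scene"):
    f=robot.grab_frame(n); cv2.imwrite(f"pics/{n}0.png",cv2.cvtColor(f["image"],cv2.COLOR_RGB2BGR)); print(n,f["fovy"],f["cx"],f["cy"],f["cam_to_world"])
E
```

```text
{'time': 0.0, 'q': array([-1.19642146e+00,  3.53682423e-01,  1.63416134e+00, -6.99500509e-05,
        1.15518950e+00, -2.41684041e-03]), 'qvel': array([ 0.00145314,  0.00114333,  0.00139122,  0.00110151, -0.00053546,
       -0.00062236]), 'joint_efforts': array([-4.87276178e-03, -6.05254912e+01, -3.42069805e+01, -6.46935914e-04,
        9.40220256e-03, -5.02380738e-05]), 'ee_pos': array([ 0.22975221, -0.58071108,  0.23052864]), 'tcp_rot': array([-3.08461764e+00, -5.88148764e-01,  5.16956736e-04]), 'wrist_force': array([ 0.63087997, -0.48309019, -0.23303459]), 'ft_torque': array([ 0.05041751, -0.01537116,  0.00771843]), 'gripper_force': 0.0, 'width': 0.0854243565058725}
top 48.83716567485039 253.48691650303346 198.83060344874772 [[-2.61797181e-02 -9.98001284e-01  5.75157296e-02  4.39877202e-01]
 [-9.99656026e-01  2.62264578e-02  5.78219543e-05 -1.05317423e-02]
 [-1.56614024e-03 -5.74944319e-02 -9.98344599e-01  1.24553433e+00]
 [ 0.00000000e+00  0.00000000e+00  0.00000000e+00  1.00000000e+00]]
scene 56.999100144382446 254.47011088836564 190.3053464747899 [[ 0.14929749  0.74411069 -0.65116015  1.1279389 ]
 [ 0.98877926 -0.1157372   0.0944483  -0.09919123]
 [-0.00508346 -0.65795454 -0.75304049  0.74689073]
 [ 0.          0.          0.          1.        ]]
```

View pics/top0.png

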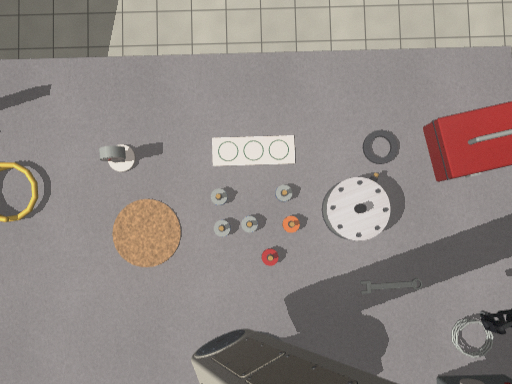

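View pics/scene0.png

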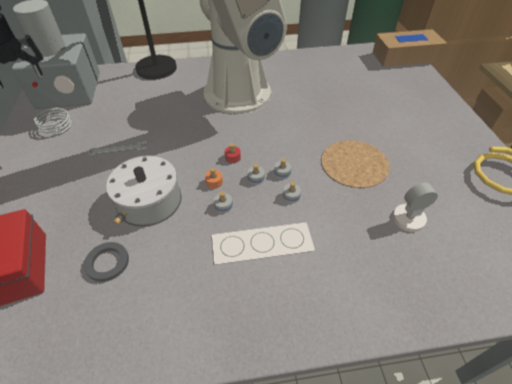

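The top view shows four steel cartridges near (219,197), (284,193), (221,228) and (249,224). The orange and red look-alikes are at (291,224) and (270,257). The vessel and cover are at (358,208), the mat at (147,232), the board circles at (228/253/280,150), the gauge at (120,157) and the flange at (380,147). The scene view shows the same four cartridges.

```bash
cat > lib.py <<'E'
import numpy as np, cv2
from station import robot
def grab(n,save=None):
    f=robot.grab_frame(n)
    if save: cv2.imwrite(f"pics/{save}.png",cv2.cvtColor(f["image"],cv2.COLOR_RGB2BGR))
    f["F"]=f["image"].shape[0]/2/np.tan(np.radians(f["fovy"])/2); f["T"]=np.array(f["cam_to_world"]); f["hsv"]=cv2.cvtColor(f["image"],cv2.COLOR_RGB2HSV); return f
def ground(f,u,v,z):
    d=f["T"][:3,:3]@np.array([(u-f["cx"])/f["F"],(v-f["cy"])/f["F"],1]); o=f["T"][:3,3]
    return o+d*(z-o[2])/d[2]
def proj(f,p):
    c=f["T"][:3,:3].T@(np.array(p)-f["T"][:3,3]); return f["F"]*c[:2]/c[2]+[f["cx"],f["cy"]]
def blobs(mask,amin=5,amax=1e9):
    n,l,st,c=cv2.connectedComponentsWithStats(mask.astype(np.uint8))
    return [(c[i],st[i]) for i in range(1,n) if amin<=st[i][4]<=amax]
def brass(f,zc=.043):
    m=cv2.inRange(f["hsv"],(8,110,60),(24,230,230))
    return [(ground(f,*c,zc).round(4)[:2],c.round(1),int(s[4])) for c,s in blobs(m,6,200)]
def knob(f,p,z=.12,r=35):
    u,v=proj(f,[*p,z]).astype(int); H=f["hsv"][...,2]; m=np.zeros_like(H); m[v-r:v+r,u-r:u+r]=H[v-r:v+r,u-r:u+r]<60
    return [(c.round(1),int(s[4]),ground(f,*c,z).round(4)) for c,s in blobs(m,25)]
def go(p,yaw=None):
    """shift in tool units from current measured TCP to p"""
    from scipy.spatial.transform import Rotation as R
    s=robot.observe(); M=R.from_rotvec(s["tcp_rot"]).as_matrix()
    return (M.T@(np.array(p)-s["ee_pos"])/.25).round(4)
E
python3 - <<'E'
from lib import *
t=grab("top"); s=grab("scene")
for f in(t,s):
    print("brass"); [print(b) for b in brass(f)]
h=t["hsv"]
m=cv2.inRange(h,(8,60,50),(25,255,255)); 
print("mat",[(c,st,ground(t,*c,.004)) for c,st in blobs(m,1000)])
# cover disc & vessel
w=cv2.inRange(h,(0,0,150),(180,60,255))[:300]
for c,st in blobs(w,300): print("white",c,st)
for n,f in(("t",t),("s",s)):
    x=cv2.inRange(f["hsv"],(0,0,150),(180,60,255)); g=f["hsv"]
    cs,_=cv2.findContours(x,cv2.RETR_CCOMP,cv2.CHAIN_APPROX_NONE)
    for c in cs:
        if len(c)>30 and cv2.contourArea(c)>150 and cv2.boundingRect(c)[1]<300 and cv2.contourArea(c)<6000:
            e=cv2.fitEllipse(c); print(n,len(c),np.round(e[0],1),np.round(e[1],1),"z3",ground(f,*e[0],.003)[:2].round(4),"z84",ground(f,*e[0],.084)[:2].round(4))
print(knob(t,ground(t,359,208,.12)[:2],.102), knob(s,ground(s,140,175,.12)[:2],.102))
E
```

```text
brass
(array([ 0.5703, -0.3611]), array([375.6, 174.2]), 8)
(array([ 0.5254, -0.0985]), array([284.2, 192.3]), 15)
(array([0.5206, 0.0914]), array([217.7, 195.8]), 12)
(array([0.4394, 0.0041]), array([249. , 223.5]), 16)
(array([0.4294, 0.0843]), array([220.8, 227.8]), 13)
(array([ 0.341 , -0.0532]), array([270.2, 257.8]), 19)
brass
(array([-0.452 ,  1.1035]), array([456.8,  10.2]), 101)
(array([-0.4135,  1.1919]), array([478.7,  12.3]), 196)
(array([-0.3924,  0.5455]), array([347.1,  24.2]), 25)
(array([-0.4125,  0.2964]), array([291.6,  26.2]), 23)
(array([-0.2353,  1.0658]), array([474.8,  31.5]), 6)
(array([-0.1871,  1.1975]), array([509.8,  34.3]), 9)
(array([-0.3908, -0.3882]), array([133.8,  40.1]), 168)
(array([-0.3681, -0.1386]), array([193.5,  38.2]), 6)
(array([-0.1552,  1.0437]), array([480.6,  40.6]), 14)
(array([-0.134 ,  1.1604]), array([509.5,  40.8]), 6)
(array([-0.3635, -0.2406]), array([169.2,  40.5]), 6)
(array([-0.1418,  1.0576]), array([485.5,  41.8]), 6)
(array([ 0.3374, -0.0511]), array([231.9, 146.3]), 15)
(array([0.4732, 0.7255]), array([501.1, 149.4]), 100)
[... 3013 characters left out ...]
338 -0.3802] z84 [ 0.5985 -0.3496]
s 81 [210.2 181.4] [21.7 31. ] z3 [ 0.4319 -0.126 ] z84 [ 0.5077 -0.123 ]
s 64 [136.5 176.3] [16.  24.7] z3 [ 0.3787 -0.336 ] z84 [ 0.4603 -0.3102]
s 179 [265.7 174.4] [24.1 52.1] z3 [0.429  0.0355] z84 [0.5051 0.0208]
s 77 [229.  156.3] [20.5 30.3] z3 [ 0.3363 -0.0621] z84 [ 0.4225 -0.0661]
s 175 [354.3 164.2] [48.6 71.1] z3 [0.4282 0.3035] z84 [0.5044 0.2597]
s 75 [289.9   9.3] [18.8 26.2] z3 [-0.6872  0.3518] z84 [-0.4896  0.3027]
s 171 [174.6  15.2] [34.1 69.7] z3 [-0.7108 -0.2242] z84 [-0.5106 -0.2106]
s 116 [127.   16.2] [27.8 42.5] z3 [-0.7367 -0.456 ] z84 [-0.5337 -0.4172]
s 70 [30.4  5.7] [10.4 33.6] z3 [-0.9487 -0.9629] z84 [-0.7226 -0.8689]
[] []
```

Run:
```python
import cv2
a=cv2.imread("pics/top0.png")[120:280,190:400]; cv2.imwrite("pics/c0.png",cv2.resize(a,None,fx=3.7,fy=3.7,interpolation=cv2.INTER_CUBIC))
```

```text
(no output)
```

View pics/c0.png

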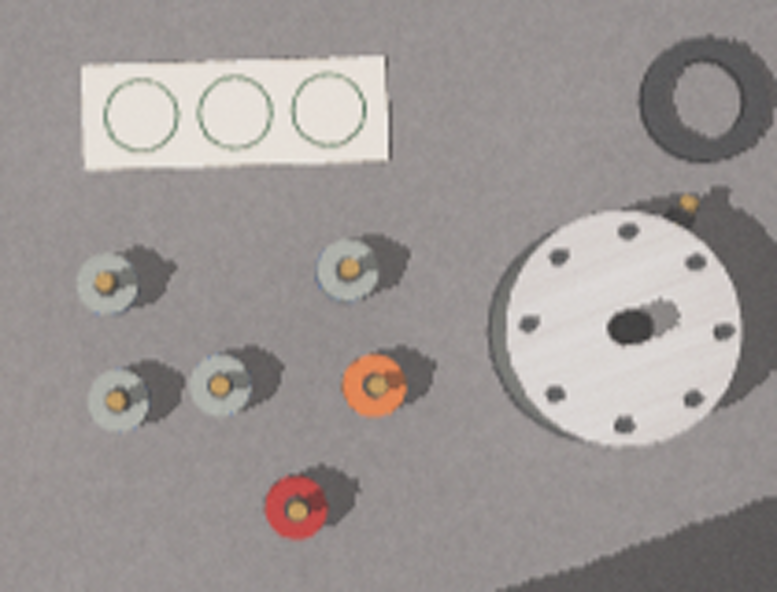

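The crop shows four steel cartridges, three dark-green circles on the board, and the cover with its knob and eight bolt spots. The bench to the right of the vessel is free, so I can put the cover down there.

```bash
cat >> lib.py <<'E'
def disc(f,p,z,lo=195,r=48):
    """bright disc near world p at height z: min enclosing hull ellipse"""
    u,v=proj(f,[*p,z]).astype(int); H=f["hsv"]; m=np.zeros(H.shape[:2],np.uint8)
    m[v-r:v+r,u-r:u+r]=cv2.inRange(H[v-r:v+r,u-r:u+r],(0,0,lo),(180,45,255))
    cs,_=cv2.findContours(m,cv2.RETR_EXTERNAL,cv2.CHAIN_APPROX_NONE); c=cv2.convexHull(max(cs,key=cv2.contourArea)); e=cv2.fitEllipse(c)
    w=np.array([ground(f,*q[0],z)[:2] for q in c],np.float32); (x,y),rad=cv2.minEnclosingCircle(w)
    return np.round([x,y,rad],4), ground(f,*e[0],z)[:2].round(4), np.round(e,1) if 0 else [round(k,1) for k in e[1]]
E
python3 - <<'E'
from lib import *
t=grab("top"); s=grab("scene")
print("V at cover, table, board",[t["hsv"][r,c] for r,c in((190,345),(280,200),(137,240),(208,361),(210,358),(225,360))],[s["hsv"][r,c] for r,c in((190,155),(178,140))])
for f,n in((t,"t"),(s,"s")):
    print(n,disc(f,(.47,-.31),.084))
    p=proj(f,(.47,-.31,.1)); 
    H=f["hsv"]; u,v=p.astype(int); m=np.zeros(H.shape[:2],np.uint8); m[v-22:v+18,u-16:u+16]=H[v-22:v+18,u-16:u+16,2]<70
    for c,st in blobs(m,15): print(" knob",c,st,ground(f,*c,.105))
    # board
    m=cv2.inRange(H,(0,0,185),(180,45,255)); u,v=proj(f,(.655,0,.003)).astype(int); k=np.zeros_like(m);k[v-35:v+35,u-60:u+60]=m[v-35:v+35,u-60:u+60]
    cs,_=cv2.findContours(k,cv2.RETR_EXTERNAL,cv2.CHAIN_APPROX_NONE); c=max(cs,key=cv2.contourArea)
    w=np.array([ground(f,*q[0],.003)[:2] for q in c],np.float32); print(" board",cv2.minAreaRect(w),cv2.boundingRect(c))
    g=cv2.inRange(H,(35,40,20),(95,255,220)); gk=np.zeros_like(g); gk[v-35:v+35,u-60:u+60]=g[v-35:v+35,u-60:u+60]
    gk=cv2.morphologyEx(gk,cv2.MORPH_CLOSE,np.ones((3,3)))
    for c in cv2.findContours(gk,cv2.RETR_EXTERNAL,cv2.CHAIN_APPROX_NONE)[0]:
        if len(c)>25:
            w=np.array([ground(f,*q[0],.003)[:2] for q in c],np.float32); e=cv2.fitEllipse(w); print(" circ",np.round(e[0],4),np.round(e[1],3))
E
```

```text
V at cover, table, board [array([ 13,   8, 214], dtype=uint8), array([  0,  10, 154], dtype=uint8), array([ 17,  19, 220], dtype=uint8), array([150,   4,  71], dtype=uint8), array([150,   4,  69], dtype=uint8), array([ 10,   7, 217], dtype=uint8)] [array([ 15,  10, 197], dtype=uint8), array([15, 16, 64], dtype=uint8)]
t (array([ 0.4736, -0.2969,  0.0871]), array([ 0.473 , -0.2969]), [62.5, 63.2])
 knob [356.9  209.05] [355 205   6   8  20] [ 0.47066456 -0.28851498  0.105     ]
 knob [362.89473684 207.31578947] [360 205   6   7  19] [ 0.47491603 -0.30486057  0.105     ]
 board ((0.6556771397590637, -0.012658834457397461), (0.08641231060028076, 0.2441738098859787), 0.2340444028377533) (212, 135, 83, 31)
s (array([ 0.472 , -0.2975,  0.0854]), array([ 0.4778, -0.2979]), [45.4, 69.5])
 knob [139.22680412 174.13402062] [135 168  10  14  97] [ 0.47488224 -0.29718996  0.105     ]
 board ((0.6549330949783325, -0.012203000485897064), (0.0866512581706047, 0.2447308450937271), 0.2200842946767807) (212, 222, 103, 42)
```

```bash
python3 -m pendant '[[0.6,0,0,0,0.36],[0.6,0,0,0,0.36],[0.6,0,0,0,0.36],[0.6,0,0,0,0.36]]'
python3 - <<'E'
from lib import *
print(go((.473,-.297,.2)),robot.observe()["tcp_rot"])
E
```

```text
time: 0.7
ee_pos: [0.2299, -0.5811, 0.2312]
tcp_rot: [-3.141, 0.002, 0.0]
wrist_force: [-0.1, 0.7, 0.2]
width: 0.0513
gripper_force: 0.0
[ 0.9709 -1.1375  0.1249] [-3.14142738e+00  1.82527212e-03  1.12398251e-04]
```

```bash
python3 -m pendant '[[0.6,0.5,-0.57,0,0],[0.6,0.5,-0.57,0,0],[0.6,0.5,-0.57,0,0],[0.6,0.5,-0.57,0,0],[0.6,0.5,-0.57,0,0]]'; python3 -m pendant '[[0.6,0.471,-0.568,0.12,0],[0.6,0.471,-0.568,0.12,0],[0.6,0.471,-0.568,0.12,0],[0.6,0.471,-0.568,0.12,0],[0.6,0.471,-0.568,0.12,0]]';python3 - <<'E'
from lib import *
print(go((.473,-.297,.09)))
E
```

```text
time: 1.2
ee_pos: [0.3575, -0.4353, 0.2314]
tcp_rot: [-3.14, -0.01, -0.001]
wrist_force: [-0.2, 0.4, 0.0]
width: 0.0515
gripper_force: 0.0
time: 1.7
ee_pos: [0.4746, -0.294, 0.2005]
tcp_rot: [-3.14, -0.009, 0.0]
wrist_force: [-0.7, 0.6, 0.1]
width: 0.0513
gripper_force: 0.0
[-0.0062  0.0125  0.442 ]
```

```bash
python3 -m pendant '[[0.6,0,0.004,0.2,0],[0.6,0,0.004,0.4,0],[0.6,0,0.004,0.438,0],[0.6,0,0.004,0.438,0],[0.6,0,0.004,0.438,0]]'; python3 -m pendant '[[0,0,0,0,0],[0,0,0,0,0],[0,0,0,0,0],[0,0,0,0,0],[0,0,0,0,0]]'; python3 -m pendant '[[0,0,0,0,0],[0,0,0,-0.02,0],[0,0,0,-0.04,0],[0,0,0,-0.06,0],[0,0,0,-0.08,0]]'; python3 -m pendant '[[0,0,0,-0.06,0],[0,0,0,-0.12,0],[0,0,0,-0.12,0],[0,0,0,-0.12,0],[0,0,0,-0.12,0]]'
```

```text
time: 2.2
ee_pos: [0.4736, -0.299, 0.0936]
tcp_rot: [3.14, -0.0, 0.003]
wrist_force: [-0.2, 0.0, 0.5]
width: 0.0511
gripper_force: 0.0
time: 2.7
ee_pos: [0.4739, -0.2985, 0.0941]
tcp_rot: [3.14, -0.0, 0.004]
wrist_force: [-0.8, 0.2, 8.8]
width: 0.0247
gripper_force: 58.4
time: 3.2
ee_pos: [0.4727, -0.2976, 0.1122]
tcp_rot: [-3.142, 0.0, 0.0]
wrist_force: [0.6, 0.5, -4.9]
width: 0.0241
gripper_force: 59.2
time: 3.7
ee_pos: [0.4723, -0.2974, 0.141]
tcp_rot: [-3.141, 0.0, 0.002]
wrist_force: [-0.6, 0.8, -5.5]
width: 0.0243
gripper_force: 59.6
```

```bash
python3 -m pendant '[[0,-0.03,0.15,0,0],[0,-0.07,0.34,0,0],[0,-0.11,0.53,0,0],[0,-0.14,0.72,0,0],[0,-0.17,0.85,0,0]]'; python3 -m pendant '[[0,0,0,0,0],[0,0,0,0.1,0],[0,0,0,0.25,0],[0,0,0,0.35,0],[0,0,0,0.41,0]]'; python3 -m pendant '[[0,0,0,0.01,0],[0,0,0,0.02,0],[0,0,0,0.03,0],[0,0,0,0.04,0],[0,0,0,0.04,0]]'
```

```text
time: 4.2
ee_pos: [0.4292, -0.513, 0.1407]
tcp_rot: [3.142, -0.002, -0.001]
wrist_force: [0.5, 0.0, -4.5]
width: 0.0243
gripper_force: 60.1
time: 4.7
ee_pos: [0.4289, -0.508, 0.0359]
tcp_rot: [-3.138, 0.0, 0.005]
wrist_force: [-0.2, 0.5, -5.0]
width: 0.0242
gripper_force: 60.5
time: 5.2
ee_pos: [0.4304, -0.5104, 0.0299]
tcp_rot: [3.141, -0.0, 0.001]
wrist_force: [-0.6, -0.2, -4.8]
width: 0.0244
gripper_force: 60.5
```

```bash
python3 -m pendant '[[0,0,0,0.005,0],[0,0,0,0.01,0],[0,0,0,0.012,0],[0,0,0,0.012,0]]'; python3 -m pendant '[[0.6,0,0,0,0],[0.6,0,0,0,0],[0.6,0,0,0,0],[0.6,0,0,0,0],[0.6,0,0,-0.15,0]]';  python3 -m pendant '[[0.6,0,0,-0.2,0],[0.45,0,0,-0.4,0],[0.45,0,0,-0.6,0]]'
python3 - <<'E'
from lib import *
t=grab("top","top1");s=grab("scene")
for f in(t,s):
    for b in brass(f,.050):
        if .3<b[0][0]<.65 and abs(b[0][1])<.4: print(b)
    print("cover",disc(f,(.43,-.51),.018))
E
```

```text
time: 5.6
ee_pos: [0.4305, -0.5106, 0.0282]
tcp_rot: [3.141, -0.0, 0.001]
wrist_force: [-3.7, 3.4, 10.1]
width: 0.0239
gripper_force: 62.4
time: 6.1
ee_pos: [0.4279, -0.5074, 0.0594]
tcp_rot: [-3.135, 0.0, 0.009]
wrist_force: [-0.1, -0.3, -0.0]
width: 0.051
gripper_force: 0.0
time: 6.4
ee_pos: [0.43, -0.51, 0.2155]
tcp_rot: [-3.141, 0.0, 0.0]
wrist_force: [0.9, -1.1, 0.0]
width: 0.0384
gripper_force: 0.0
(array([ 0.5684, -0.359 ]), array([375.6, 174.6]), 11)
(array([ 0.525 , -0.0976]), array([284.1, 192.3]), 14)
(array([0.5197, 0.0909]), array([217.6, 195.9]), 11)
(array([0.4394, 0.004 ]), array([249. , 223.5]), 16)
(array([0.4294, 0.0837]), array([220.8, 227.8]), 13)
(array([ 0.3412, -0.0528]), array([270.1, 258. ]), 20)
cover (array([ 0.4318, -0.5084,  0.0873]), array([ 0.4486, -0.4998]), [44.0, 59.4])
(array([ 0.3453, -0.0516]), array([231.9, 146.3]), 15)
(array([0.4272, 0.0845]), array([283. , 160.5]), 6)
(array([0.4369, 0.0045]), array([255.5, 166. ]), 6)
(array([0.5181, 0.0906]), array([292.2, 183.8]), 6)
(array([ 0.525 , -0.0969]), array([222., 194.]), 9)
(array([ 0.5692, -0.3576]), array([117.2, 220. ]), 21)
cover (array([ 0.4322, -0.5077,  0.0855]), array([ 0.4491, -0.5029]), [32.9, 68.8])
```

View pics/top1.png

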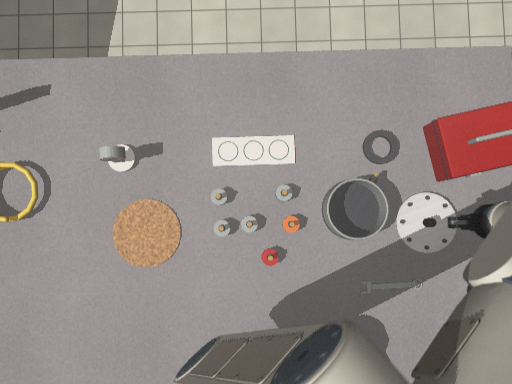

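```bash
python3 -m pendant '[[0.45,0.2,-0.9,0,0],[0.45,0.2,-0.9,0,0],[0.45,0.2,-0.9,0,0],[0.45,0.2,-0.9,0,0],[0.45,0.2,-0.9,0,0]]'; python3 -m pendant '[[0.45,0.18,-0.75,0.2,0],[0.45,0.18,-0.75,0.4,0],[0.45,0.18,-0.75,0.4,0],[0.45,0.18,-0.75,0.4,0],[0.45,0.18,-0.75,0.4,0]]';python3 - <<'E'
from lib import *
print(go((.525,-.0973,.034)))
E
```

```text
time: 7.0
ee_pos: [0.4803, -0.2821, 0.2133]
tcp_rot: [-3.141, -0.001, 0.001]
wrist_force: [-0.4, 0.1, 0.5]
width: 0.0385
gripper_force: 0.0
time: 7.5
ee_pos: [0.5241, -0.0943, 0.1111]
tcp_rot: [-3.14, -0.003, 0.005]
wrist_force: [-0.2, -0.3, 0.5]
width: 0.0385
gripper_force: 0.0
[0.0044 0.0125 0.3085]
```

```bash
python3 -m pendant '[[0.45,0,0,0.15,0],[0.45,0,0,0.25,0],[0.45,0,0,0.308,0],[0.45,0,0,0.308,0],[0.45,0,0,0.308,0]]'; python3 -m pendant '[[0,0,0,0,0],[0,0,0,0,0],[0,0,0,0,0],[0,0,0,0,0],[0,0,0,0,0]]'; python3 -m pendant '[[0,0,0,-0.05,0],[0,0,0,-0.12,0],[0,0,0,-0.12,0],[0,0,0,-0.12,0],[0,0,0,-0.12,0]]'; python3 -m pendant '[[0,0,0,0,0],[0,0,0,0,0],[0,0,0,0,0]]'
```

```text
time: 8.0
ee_pos: [0.5256, -0.098, 0.0372]
tcp_rot: [3.142, -0.001, 0.0]
wrist_force: [-0.2, 0.5, 0.7]
width: 0.0382
gripper_force: 0.0
time: 8.5
ee_pos: [0.5263, -0.0983, 0.0381]
tcp_rot: [3.141, -0.0, 0.004]
wrist_force: [0.0, -2.5, 7.5]
width: 0.0112
gripper_force: 58.6
time: 9.0
ee_pos: [0.5247, -0.0976, 0.0663]
tcp_rot: [-3.141, 0.0, 0.001]
wrist_force: [0.0, 0.4, -5.0]
width: 0.0113
gripper_force: 59.2
time: 9.3
ee_pos: [0.5251, -0.0977, 0.0664]
tcp_rot: [-3.141, 0.0, 0.001]
wrist_force: [-0.0, -0.1, -4.0]
width: 0.0114
gripper_force: 59.2
```

```bash
cat >> lib.py <<'E'
def rim(f,p=(.473,-.297)):
    """inner dark region of mouth at rim height and at floor"""
    z=.074; u,v=proj(f,[*p,z]).astype(int); r=48; g=cv2.cvtColor(f["image"],cv2.COLOR_RGB2GRAY)
    pol=[]
    ed=cv2.Canny(cv2.GaussianBlur(g,(3,3),0),40,100)
    ys,xs=np.nonzero(ed[v-r:v+r,u-r:u+r]); w=np.array([ground(f,x+u-r,y+v-r,z)[:2] for x,y in zip(xs,ys)]); c=np.array(p)
    out=[]
    for R in(.080,.086):
        c=np.array(p,float)
        for k in range(8):
            d=np.linalg.norm(w-c,axis=1); s=w[abs(d-R)<(.006 if k<4 else .003)]
            A=np.c_[2*s,np.ones(len(s))]; q=np.linalg.lstsq(A,(s**2).sum(1),rcond=None)[0]; c=q[:2]
        out.append((R,c.round(4),round(float(np.sqrt(q[2]+c@c)),4),len(s)))
    return out
E
python3 - <<'E'
from lib import *
t=grab("top","top2"); print(rim(t)); s=grab("scene"); print(rim(s))
print(robot.observe()["ee_pos"])
a=cv2.imread("pics/top2.png")[120:280,190:400]; cv2.imwrite("pics/c2.png",cv2.resize(a,None,fx=3.7,fy=3.7,interpolation=cv2.INTER_CUBIC))
E
```

```text
[(0.08, array([ 0.4729, -0.2982]), 0.0796, 137), (0.086, array([ 0.4668, -0.2916]), 0.0859, 123)]
[(0.08, array([ 0.4732, -0.2981]), 0.0796, 122), (0.086, array([ 0.4703, -0.2955]), 0.0861, 109)]
[ 0.52522114 -0.09768478  0.06656159]
```

View pics/c2.png

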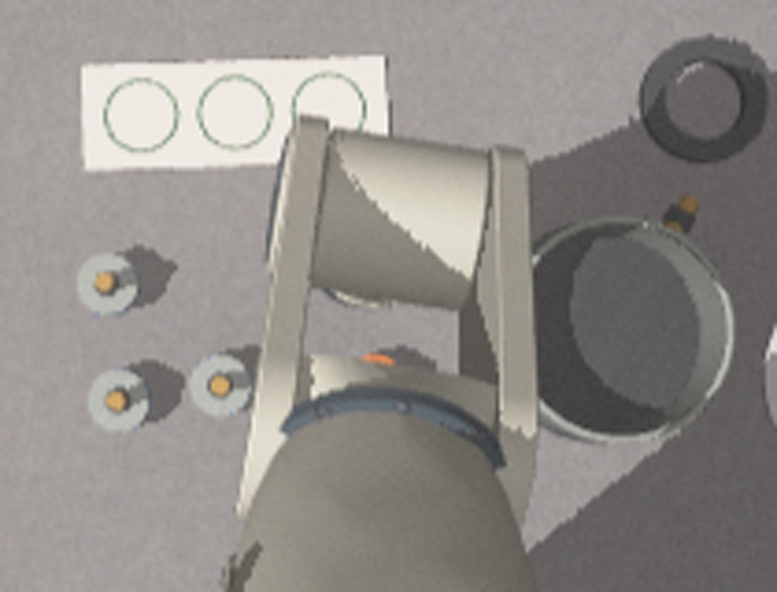

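The crop shows the vessel open and empty, with the arm over the first cartridge. The inner rim fits R = 79.6 mm at (0.473, -0.298), which agrees with where I gripped the cover. The first cartridge weighs about 4 N, so it is loaded.

```bash
python3 -m pendant '[[0,0,0,-0.2,0],[0,0,0,-0.36,0],[0,-0.03,0.2,-0.36,0],[0,-0.05,0.4,-0.36,0],[0,-0.065,0.6,-0.36,0]]'; python3 -m pendant '[[0,0,0.15,0,0],[0,0,0.2,0,0],[0,0,0.2,0,0],[0,0,0.2,0,0],[0,0,0.2,0,0]]'
python3 - <<'E'
from lib import *
print(go((.509,-.298,.046)))
E
```

```text
time: 9.9
ee_pos: [0.5088, -0.248, 0.1573]
tcp_rot: [3.141, 0.002, 0.001]
wrist_force: [0.9, -0.1, -4.5]
width: 0.0113
gripper_force: 59.9
time: 10.4
ee_pos: [0.5089, -0.2953, 0.1565]
tcp_rot: [-3.141, -0.001, 0.001]
wrist_force: [0.1, -0.1, -4.3]
width: 0.0115
gripper_force: 60.0
[0.0006 0.0111 0.4421]
```

```bash
python3 -m pendant '[[0,0,0.003,0.15,0],[0,0,0.003,0.3,0],[0,0,0.003,0.4,0],[0,0,0.003,0.43,0],[0,0,0.003,0.43,0]]'; python3 -m pendant '[[0,0,0,0.01,0],[0,0,0,0.015,0],[0,0,0,0.02,0],[0,0,0,0.02,0]]'
```

```text
time: 10.9
ee_pos: [0.5088, -0.2963, 0.0486]
tcp_rot: [-3.14, -0.002, 0.003]
wrist_force: [0.6, 0.1, -4.3]
width: 0.0109
gripper_force: 59.8
time: 11.3
ee_pos: [0.5094, -0.2977, 0.0449]
tcp_rot: [3.141, -0.0, 0.001]
wrist_force: [-0.7, 0.3, -4.4]
width: 0.0115
gripper_force: 59.8
```

```bash
python3 -m pendant '[[0,0,0,0.005,0],[0,0,0,0.01,0],[0,0,0,0.012,0],[0,0,0,0.012,0]]'; python3 -m pendant '[[0.35,0,0,0,0],[0.35,0,0,0,0],[0.35,0,0,0,0],[0.35,0,0,0,0],[0.35,0,0,-0.1,0]]'; python3 -m pendant '[[0.35,0,0,-0.2,0],[0.35,0,0,-0.4,0],[0.35,0,-0.1,-0.4,0],[0.35,0,-0.3,-0.4,0],[0.35,0,-0.5,-0.4,0]]'
```

```text
time: 11.7
ee_pos: [0.5094, -0.2981, 0.043]
tcp_rot: [3.141, -0.0, 0.001]
wrist_force: [-5.1, 0.6, 13.7]
width: 0.0112
gripper_force: 62.1
time: 12.2
ee_pos: [0.5071, -0.2964, 0.0638]
tcp_rot: [-3.139, 0.0, 0.007]
wrist_force: [1.1, -0.9, 0.4]
width: 0.0297
gripper_force: 0.0
time: 12.7
ee_pos: [0.5091, -0.1718, 0.1668]
tcp_rot: [3.141, -0.004, 0.002]
wrist_force: [1.1, 1.1, -0.7]
width: 0.0298
gripper_force: 0.0
```

```bash
python3 -m pendant '[[0.45,-0.28,-0.7,0.2,0],[0.45,-0.28,-0.7,0.2,0],[0.45,-0.28,-0.7,0.2,0],[0.45,-0.28,-0.7,0.2,0],[0.45,-0.28,-0.7,0.2,0]]'
python3 - <<'E'
from lib import *
t=grab("top","top3");s=grab("scene","sc3")
for f in(t,s):
    for b in brass(f,.050):
        if .3<b[0][0]<.65 and abs(b[0][1])<.4: print(b)
    print("cover",disc(f,(.43,-.51),.018))
print(go((.439,.0042,.038)))
E
```

```text
time: 13.2
ee_pos: [0.4355, 0.006, 0.1148]
tcp_rot: [-3.141, -0.005, 0.007]
wrist_force: [0.4, -0.5, -0.0]
width: 0.0388
gripper_force: 0.0
(array([0.5202, 0.0908]), array([217.7, 195.8]), 12)
(array([ 0.5097, -0.2999]), array([355.7, 195.8]), 6)
(array([ 0.4393, -0.1181]), array([292.2, 222.4]), 112)
(array([ 0.3426, -0.0488]), array([268.7, 257.5]), 6)
cover (array([ 0.3899, -0.4512,  0.0251]), array([ 0.3827, -0.4501]), [8.6, 18.9])
(array([ 0.3466, -0.0511]), array([232.1, 146.6]), 16)
(array([0.4272, 0.0845]), array([283. , 160.5]), 6)
(array([0.4369, 0.0045]), array([255.5, 166. ]), 6)
(array([ 0.5095, -0.2969]), array([143.9, 198.6]), 23)
(array([ 0.569 , -0.3582]), array([117., 220.]), 17)
cover (array([ 0.3814, -0.4405,  0.0196]), array([ 0.3788, -0.4475]), [4.3, 13.5])
[-0.     -0.0037  0.313 ]
```

View pics/sc3.png

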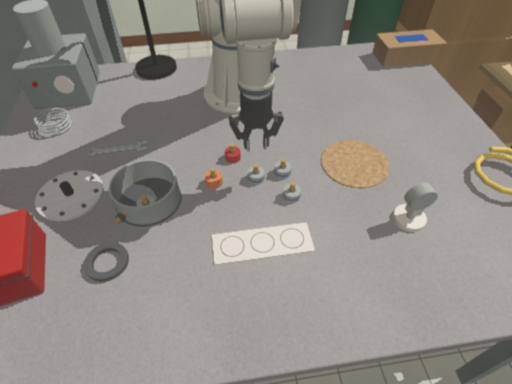

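The scene view shows the first cartridge upright in the vessel at (144,198). The cover is beside it at (68,190), and three cartridges remain at (257,173), (284,167) and (292,190).

```bash
python3 -m pendant '[[0.45,0,0,0.15,0],[0.45,0,0,0.25,0],[0.45,0,0,0.3,0],[0.45,0,0,0.3,0],[0.45,0,0,0.3,0]]'; python3 -m pendant '[[0,0,0,0,0],[0,0,0,0,0],[0,0,0,0,0],[0,0,0,0,0],[0,0,0,0,0]]'; python3 -m pendant '[[0,0,0,-0.05,0],[0,0,0,-0.12,0],[0,0,0,-0.12,0],[0,0,0,-0.12,0],[0,0,0,-0.12,0]]'; python3 -m pendant '[[0,0,0,0,0],[0,0,0,0,0],[0,0,0,0,0]]'
```

```text
time: 13.8
ee_pos: [0.44, 0.0017, 0.0416]
tcp_rot: [3.142, -0.002, 0.001]
wrist_force: [0.3, 0.5, -0.1]
width: 0.0382
gripper_force: 0.0
time: 14.3
ee_pos: [0.4401, 0.0026, 0.0421]
tcp_rot: [-3.142, 0.0, -0.003]
wrist_force: [-0.1, 1.9, 6.3]
width: 0.0109
gripper_force: 58.7
time: 14.8
ee_pos: [0.4387, 0.0025, 0.0707]
tcp_rot: [3.142, -0.0, -0.001]
wrist_force: [-0.3, -0.1, -1.9]
width: 0.0107
gripper_force: 58.8
time: 15.1
ee_pos: [0.4389, 0.0025, 0.0709]
tcp_rot: [-3.142, 0.0, 0.001]
wrist_force: [-0.0, -0.5, -1.1]
width: 0.0108
gripper_force: 58.8
```

```bash
python3 -m pendant '[[0,0.15,0.06,-0.1,0],[0,0.33,0.14,-0.1,0],[0,0.5,0.21,-0.1,0],[0,0.68,0.28,-0.1,0],[0,0.867,0.36,-0.1,0]]'; python3 -m pendant '[[0,0,0,0,0],[0,0,0,0,0],[0,0,0,0,0],[0,0,0,0,0],[0,0,0,0,0]]'
python3 - <<'E'
from lib import *
print(robot.observe()["wrist_force"],go((.6556,-.0874,.045)))
E
```

```text
time: 15.6
ee_pos: [0.6565, -0.0879, 0.0959]
tcp_rot: [-3.141, 0.0, 0.001]
wrist_force: [0.5, 0.8, -0.3]
width: 0.011
gripper_force: 58.8
time: 16.1
ee_pos: [0.6543, -0.0867, 0.0964]
tcp_rot: [-3.142, -0.0, 0.001]
wrist_force: [-0.1, -0.0, -1.4]
width: 0.011
gripper_force: 58.8
[-0.10236045 -0.0264758  -1.3942165 ] [0.0053 0.0028 0.2058]
```

```bash
python3 -m pendant '[[0,0.005,0.003,0.1,0],[0,0.005,0.003,0.17,0],[0,0.005,0.003,0.19,0],[0,0.005,0.003,0.195,0],[0,0.005,0.003,0.195,0]]'; python3 -m pendant '[[0,0,0,0.005,0],[0,0,0,0.01,0],[0,0,0,0.015,0],[0,0,0,0.015,0]]'
```

```text
time: 16.6
ee_pos: [0.6565, -0.0879, 0.0477]
tcp_rot: [-3.142, 0.0, -0.0]
wrist_force: [0.4, 0.1, -1.5]
width: 0.011
gripper_force: 58.9
time: 17.0
ee_pos: [0.6571, -0.0877, 0.0451]
tcp_rot: [-3.141, 0.0, -0.002]
wrist_force: [-1.8, 1.7, 7.0]
width: 0.0109
gripper_force: 59.9
```

```bash
python3 -m pendant '[[0.4,0,0,0,0],[0.4,0,0,0,0],[0.4,0,0,0,0],[0.4,0,0,0,0],[0.45,0,0,-0.15,0]]'; python3 -m pendant '[[0.45,0,0,-0.15,0],[0.45,-0.15,-0.2,-0.25,0],[0.45,-0.35,-0.4,-0.25,0],[0.45,-0.55,-0.6,-0.25,0],[0.45,-0.55,-0.72,-0.15,0]]'; python3 -m pendant '[[0.45,0,0,0,0],[0.45,0,0,0,0]]'
python3 - <<'E'
from lib import *
t=grab("top");s=grab("scene")
for f in(t,s):
    for b in brass(f,.050):
        if .3<b[0][0]<.7 and abs(b[0][1])<.4: print(b)
print(go((.5195,.0907,.041)))
E
```

```text
time: 17.5
ee_pos: [0.6527, -0.0875, 0.0769]
tcp_rot: [-3.14, 0.0, 0.014]
wrist_force: [-0.2, 0.6, 1.1]
width: 0.0387
gripper_force: 0.0
time: 18.0
ee_pos: [0.5345, 0.0635, 0.13]
tcp_rot: [-3.141, 0.002, -0.004]
wrist_force: [-0.2, 0.7, -0.1]
width: 0.0386
gripper_force: 0.0
time: 18.2
ee_pos: [0.535, 0.0637, 0.1285]
tcp_rot: [3.141, 0.003, -0.0]
wrist_force: [0.4, 0.1, 0.1]
width: 0.0381
gripper_force: 0.0
(array([ 0.6551, -0.0853]), array([278.4, 146.9]), 11)
(array([ 0.5674, -0.3596]), array([375.9, 175. ]), 7)
(array([ 0.5071, -0.2937]), array([353.5, 196.8]), 10)
(array([ 0.4402, -0.1202]), array([293., 222.]), 81)
(array([ 0.3415, -0.0528]), array([270.1, 257.8]), 19)
(array([ 0.347 , -0.0516]), array([232. , 146.7]), 12)
(array([0.4281, 0.0843]), array([283. , 160.7]), 7)
(array([ 0.5097, -0.2962]), array([144.1, 198.6]), 24)
(array([ 0.5694, -0.3577]), array([117.2, 220.1]), 17)
(array([ 0.6519, -0.0877]), array([230.7, 233.9]), 7)
[-0.068  -0.1129  0.3512]
```

```bash
python3 -m pendant '[[0.45,-0.062,-0.11,0,0],[0.45,-0.062,-0.11,0,0],[0.45,-0.062,-0.11,0.15,0],[0.45,-0.062,-0.11,0.25,0],[0.45,-0.062,-0.11,0.25,0]]';  python3 - <<'E'
from lib import *
t=grab("top");s=grab("scene","sc4")
for f in(t,s):
    for b in brass(f,.050):
        if .3<b[0][0]<.7 and abs(b[0][1])<.4: print(b)
print(go((.5197,.0907,.041)))
E
```

```text
time: 18.8
ee_pos: [0.5187, 0.0889, 0.0634]
tcp_rot: [3.141, -0.002, -0.007]
wrist_force: [-0.7, -0.5, -0.7]
width: 0.038
gripper_force: 0.0
(array([ 0.6551, -0.0853]), array([278.4, 146.9]), 11)
(array([ 0.5679, -0.3596]), array([375.8, 174.8]), 6)
(array([ 0.5089, -0.299 ]), array([355.4, 196.1]), 11)
(array([ 0.4406, -0.1204]), array([293.1, 221.9]), 77)
(array([ 0.3415, -0.0528]), array([270.1, 257.8]), 19)
(array([ 0.347 , -0.0527]), array([231.6, 146.7]), 10)
(array([ 0.5095, -0.2967]), array([143.9, 198.6]), 25)
(array([ 0.569 , -0.3582]), array([117., 220.]), 17)
(array([ 0.6514, -0.0867]), array([231.1, 233.6]), 11)
[-0.0036 -0.0049  0.1006]
```

View pics/sc4.png

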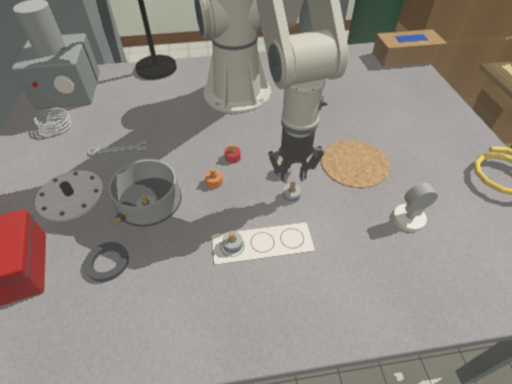

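The scene view shows the first empty cartridge standing in circle A at (232,240). The gripper is above the next one, which is still at (292,190).

```bash
python3 -m pendant '[[0.45,-0.002,-0.003,0.05,0],[0.45,-0.002,-0.003,0.09,0],[0.45,-0.002,-0.003,0.09,0],[0.45,-0.002,-0.003,0.09,0]]'; python3 -m pendant '[[0,0,0,0,0],[0,0,0,0,0],[0,0,0,0,0],[0,0,0,0,0],[0,0,0,0,0]]'; python3 -m pendant '[[0,0,0,-0.05,0],[0,0,0,-0.12,0],[0,0,0,-0.12,0],[0,0,0,-0.12,0],[0,0,0,-0.12,0]]'; python3 -m pendant '[[0,0,0,0,0],[0,0,0,0,0],[0,0,0,0,0]]'
```

```text
time: 19.3
ee_pos: [0.5194, 0.091, 0.0434]
tcp_rot: [3.142, -0.0, -0.001]
wrist_force: [1.5, -0.1, -0.2]
width: 0.0382
gripper_force: 0.0
time: 19.8
ee_pos: [0.5198, 0.0909, 0.0439]
tcp_rot: [3.141, -0.0, 0.001]
wrist_force: [0.8, -3.0, 6.0]
width: 0.0109
gripper_force: 58.7
time: 20.3
ee_pos: [0.5189, 0.0911, 0.0729]
tcp_rot: [3.142, -0.0, -0.002]
wrist_force: [-0.3, -0.3, -3.7]
width: 0.0104
gripper_force: 58.8
time: 20.6
ee_pos: [0.5193, 0.091, 0.0731]
tcp_rot: [3.142, -0.0, -0.001]
wrist_force: [1.1, -0.0, -4.3]
width: 0.0107
gripper_force: 58.8
```

```bash
python3 -m pendant '[[0,0,0,-0.2,0],[0,0,0,-0.38,0],[0,-0.03,0.2,-0.38,0],[0,-0.06,0.4,-0.38,0],[0,-0.1,0.6,-0.38,0]]'; python3 -m pendant '[[0,-0.03,0.19,0,0],[0,-0.07,0.38,0,0],[0,-0.1,0.57,0,0],[0,-0.13,0.76,0,0],[0,-0.155,0.83,0,0]]'; python3 -m pendant '[[0,0,0,0,0],[0,0,0,0,0],[0,0,0,0,0],[0,0,0,0,0]]';python3 - <<'E'
from lib import *
print(go((.455,-.267,.049)))
E
```

```text
time: 21.1
ee_pos: [0.4948, -0.0581, 0.1689]
tcp_rot: [3.141, 0.002, 0.002]
wrist_force: [0.8, -0.3, -3.6]
width: 0.0104
gripper_force: 59.6
time: 21.6
ee_pos: [0.4556, -0.2683, 0.1686]
tcp_rot: [3.14, -0.004, 0.001]
wrist_force: [0.3, 0.9, -3.2]
width: 0.0105
gripper_force: 59.7
time: 22.0
ee_pos: [0.4563, -0.2633, 0.1684]
tcp_rot: [-3.141, -0.002, 0.0]
wrist_force: [-0.4, -0.0, -4.3]
width: 0.0106
gripper_force: 59.7
[-0.0053  0.015   0.4777]
```

```bash
python3 -m pendant '[[0,-0.004,0.012,0.15,0],[0,-0.004,0.012,0.3,0],[0,-0.004,0.012,0.42,0],[0,-0.004,0.012,0.455,0],[0,-0.004,0.012,0.455,0]]'; python3 -m pendant '[[0,0,0,0.01,0],[0,0,0,0.015,0],[0,0,0,0.02,0],[0,0,0,0.02,0]]'
```

```text
time: 22.5
ee_pos: [0.4547, -0.2664, 0.0539]
tcp_rot: [-3.14, -0.001, 0.003]
wrist_force: [-0.6, -0.4, -3.7]
width: 0.0108
gripper_force: 59.6
time: 22.9
ee_pos: [0.4554, -0.2676, 0.0504]
tcp_rot: [3.141, -0.0, 0.002]
wrist_force: [-0.1, -0.2, -4.3]
width: 0.0105
gripper_force: 59.6
```

```bash
python3 -m pendant '[[0,0,0,0.004,0],[0,0,0,0.008,0],[0,0,0,0.012,0],[0,0,0,0.012,0]]'; python3 -m pendant '[[0.35,0,0,0,0],[0.35,0,0,0,0],[0.35,0,0,0,0],[0.35,0,0,0,0],[0.35,0,0,-0.1,0]]'; python3 -m pendant '[[0.35,0,0,-0.2,0],[0.35,0,0,-0.4,0],[0.35,0,-0.1,-0.4,0],[0.35,0,-0.3,-0.4,0],[0.35,0,-0.5,-0.4,0]]'
```

```text
time: 23.3
ee_pos: [0.4556, -0.2685, 0.0485]
tcp_rot: [3.14, 0.0, 0.002]
wrist_force: [-6.4, -2.7, 17.9]
width: 0.0109
gripper_force: 62.2
time: 23.8
ee_pos: [0.4532, -0.2662, 0.0695]
tcp_rot: [-3.139, 0.0, 0.007]
wrist_force: [0.3, -0.3, 0.4]
width: 0.0296
gripper_force: 0.0
time: 24.3
ee_pos: [0.4551, -0.1415, 0.1722]
tcp_rot: [3.141, -0.004, 0.002]
wrist_force: [-0.1, -0.1, 0.6]
width: 0.0297
gripper_force: 0.0
```

Now to the last cartridge, looking first.

```bash
python3 -m pendant '[[0.45,0,-0.1,0,0],[0.45,0,-0.2,0,0],[0.45,0,-0.2,0,0]]'
python3 - <<'E'
from lib import *
t=grab("top","top5");s=grab("scene")
for f in(t,s):
    for b in brass(f,.050):
        if .3<b[0][0]<.7 and abs(b[0][1])<.4: print(b)
print(go((.4287,.0840,.041)))
E
```

```text
time: 24.6
ee_pos: [0.4547, -0.09, 0.1716]
tcp_rot: [-3.141, -0.004, 0.001]
wrist_force: [-0.1, 0.3, -0.2]
width: 0.0385
gripper_force: 0.0
(array([ 0.6549, -0.0856]), array([278.5, 147. ]), 10)
(array([ 0.4551, -0.2679]), array([345.1, 215.4]), 17)
(array([0.429 , 0.0838]), array([220.8, 227.9]), 12)
(array([ 0.3415, -0.0551]), array([270.9, 257.8]), 12)
(array([ 0.345, -0.052]), array([231.8, 146.2]), 13)
(array([0.4272, 0.0845]), array([283. , 160.5]), 6)
(array([ 0.4538, -0.2676]), array([156.1, 181.5]), 20)
(array([ 0.5028, -0.2994]), array([143. , 196.7]), 7)
(array([ 0.6514, -0.087 ]), array([231. , 233.7]), 9)
[-0.105  -0.7049  0.5228]
```

View pics/top5.png

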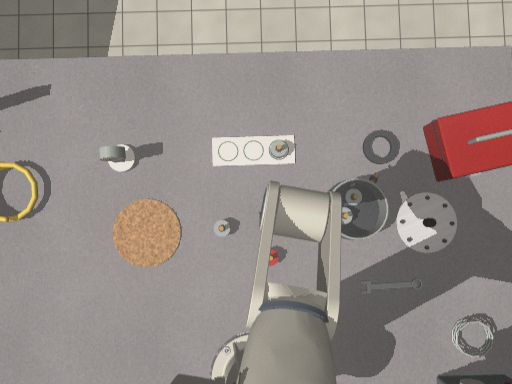

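The top view shows two cartridges upright in the vessel at (353,196) and (345,215), one on the board at (278,148), and the last one at (221,228).

```bash
python3 -m pendant '[[0.45,-0.1,-0.7,0.1,0],[0.45,-0.1,-0.7,0.2,0],[0.45,-0.1,-0.7,0.3,0],[0.45,-0.1,-0.7,0.3,0],[0.45,-0.1,-0.7,0.3,0]]'
python3 - <<'E'
from lib import *
print(go((.4287,.0840,.042)))
E
```

```text
time: 25.2
ee_pos: [0.4281, 0.0846, 0.0942]
tcp_rot: [3.141, 0.004, -0.007]
wrist_force: [-0.3, -0.8, 0.2]
width: 0.0384
gripper_force: 0.0
[0.0034 0.0023 0.2088]
```

```bash
python3 -m pendant '[[0.45,0,0,0.1,0],[0.45,0,0,0.18,0],[0.45,0,0,0.205,0],[0.45,0,0,0.205,0],[0.45,0,0,0.205,0]]'; python3 -m pendant '[[0,0,0,0,0],[0,0,0,0,0],[0,0,0,0,0],[0,0,0,0,0],[0,0,0,0,0]]'; python3 -m pendant '[[0,0,0,-0.05,0],[0,0,0,-0.12,0],[0,0,0,-0.12,0],[0,0,0,-0.12,0],[0,0,0,-0.12,0]]'; python3 -m pendant '[[0,0,0,0,0],[0,0,0,0,0],[0,0,0,0,0]]'
```

```text
time: 25.7
ee_pos: [0.4309, 0.0821, 0.0461]
tcp_rot: [-3.142, 0.002, -0.001]
wrist_force: [-0.6, 0.7, 0.2]
width: 0.0386
gripper_force: 0.0
time: 26.2
ee_pos: [0.4309, 0.0829, 0.0464]
tcp_rot: [-3.141, 0.0, -0.003]
wrist_force: [-0.2, 0.2, 6.0]
width: 0.0102
gripper_force: 58.6
time: 26.7
ee_pos: [0.4296, 0.0826, 0.0749]
tcp_rot: [3.141, -0.0, -0.001]
wrist_force: [-0.5, -0.3, -3.9]
width: 0.0101
gripper_force: 58.8
time: 27.0
ee_pos: [0.4299, 0.0826, 0.0751]
tcp_rot: [3.141, -0.0, -0.001]
wrist_force: [0.2, 0.7, -3.4]
width: 0.0099
gripper_force: 58.8
```

```bash
python3 -m pendant '[[0,0,0,-0.2,0],[0,0,0,-0.4,0],[0,0.01,0.2,-0.4,0],[0,0.03,0.4,-0.4,0],[0,0.05,0.6,-0.4,0]]'; python3 -m pendant '[[0,0.01,0.19,0,0],[0,0.02,0.38,0,0],[0,0.03,0.57,0,0],[0,0.04,0.76,0,0],[0,0.05,0.95,0,0]]'; python3 -m pendant '[[0,0,0.05,0,0],[0,0,0.096,0,0],[0,0,0.096,0,0],[0,0,0.096,0,0]]';python3 - <<'E'
from lib import *
print(go((.455,-.329,.052)))
t=grab("top");s=grab("scene")
for f in(t,s):
    for b in brass(f,.055):
        if .3<b[0][0]<.7 and abs(b[0][1])<.4: print(b)
E
```

```text
time: 27.5
ee_pos: [0.4426, -0.0681, 0.176]
tcp_rot: [3.141, 0.003, 0.002]
wrist_force: [0.6, -0.4, -3.9]
width: 0.0101
gripper_force: 59.5
time: 28.0
ee_pos: [0.4545, -0.3062, 0.1751]
tcp_rot: [-3.141, 0.001, 0.001]
wrist_force: [1.5, -0.5, -3.4]
width: 0.0101
gripper_force: 59.5
time: 28.4
ee_pos: [0.4547, -0.327, 0.1752]
tcp_rot: [-3.141, -0.0, 0.001]
wrist_force: [0.2, 0.7, -4.0]
width: 0.0098
gripper_force: 59.6
[0.0015 0.0084 0.4926]
(array([ 0.6542, -0.0849]), array([278.4, 146.9]), 11)
(array([ 0.5679, -0.3576]), array([375.6, 174.6]), 11)
(array([ 0.5083, -0.2962]), array([354.8, 196.2]), 18)
(array([ 0.455 , -0.2669]), array([345.1, 215.4]), 17)
(array([ 0.3423, -0.0528]), array([270.2, 257.7]), 18)
(array([ 0.3507, -0.0524]), array([231.8, 146.2]), 13)
(array([ 0.3204, -0.372 ]), array([120.5, 150.8]), 20)
(array([ 0.4587, -0.2663]), array([156.1, 181.5]), 22)
(array([ 0.5113, -0.2956]), array([143.9, 197.8]), 26)
(array([ 0.573 , -0.3556]), array([117.3, 220. ]), 22)
(array([ 0.655 , -0.0871]), array([231. , 233.7]), 7)
```

```bash
python3 -m pendant '[[0,0.001,0.006,0.15,0],[0,0.001,0.006,0.3,0],[0,0.001,0.006,0.42,0],[0,0.001,0.006,0.47,0],[0,0.001,0.006,0.47,0]]'; python3 -m pendant '[[0,0,0,0.01,0],[0,0,0,0.015,0],[0,0,0,0.02,0],[0,0,0,0.02,0]]'; python3 -m pendant '[[0,0,0,0.004,0],[0,0,0,0.008,0],[0,0,0,0.011,0],[0,0,0,0.011,0]]'
```

```text
time: 29.0
ee_pos: [0.4545, -0.3284, 0.0567]
tcp_rot: [-3.14, -0.001, 0.004]
wrist_force: [0.7, 0.8, -3.3]
width: 0.0103
gripper_force: 59.5
time: 29.4
ee_pos: [0.4556, -0.3301, 0.0537]
tcp_rot: [3.141, -0.0, 0.002]
wrist_force: [-0.1, 0.6, -3.0]
width: 0.0101
gripper_force: 59.5
time: 29.8
ee_pos: [0.4555, -0.3299, 0.0514]
tcp_rot: [3.141, -0.0, 0.001]
wrist_force: [-2.5, 2.8, 10.5]
width: 0.0098
gripper_force: 61.4
```

```bash
python3 -m pendant '[[0.35,0,0,0,0],[0.35,0,0,0,0],[0.35,0,0,0,0],[0.35,0,0,0,0],[0.35,0,0,-0.1,0]]'; python3 -m pendant '[[0.35,0,0,-0.2,0],[0.35,0,0,-0.4,0],[0.6,0,-0.2,-0.6,0],[0.6,0,-0.4,-0.6,0],[0.6,0,-0.6,-0.6,0]]';python3 -m pendant '[[0.6,0,0,0,0],[0.6,0,0,0,0],[0.6,0,0,0,0]]'
python3 - <<'E'
from lib import *
t=grab("top","top6");s=grab("scene")
for f in(t,s):
    for b in brass(f,.055):
        if .3<b[0][0]<.7 and abs(b[0][1])<.4: print(b)
    H=f["hsv"]; u,v=proj(f,(.431,-.510,.045)).astype(int); m=np.zeros(H.shape[:2],np.uint8); m[v-16:v+16,u-16:u+16]=H[v-16:v+16,u-16:u+16,2]<70
    print([(c.round(1),st[4],ground(f,*c,.04)) for c,st in blobs(m,15)])
    print("cover",disc(f,(.43,-.51),.018,185))
E
```

```text
time: 30.3
ee_pos: [0.4535, -0.3285, 0.0729]
tcp_rot: [-3.138, 0.0, 0.007]
wrist_force: [-0.2, -0.1, 0.0]
width: 0.0302
gripper_force: 0.0
time: 30.8
ee_pos: [0.4561, -0.1953, 0.2265]
tcp_rot: [3.14, -0.003, 0.006]
wrist_force: [1.6, -0.1, 0.4]
width: 0.0514
gripper_force: 0.0
time: 31.1
ee_pos: [0.4555, -0.1963, 0.2243]
tcp_rot: [3.141, -0.0, 0.0]
wrist_force: [0.8, -0.7, -1.2]
width: 0.0514
gripper_force: 0.0
(array([ 0.6547, -0.0851]), array([278.4, 146.8]), 12)
(array([ 0.5683, -0.3572]), array([375.5, 174.5]), 10)
(array([ 0.3423, -0.0528]), array([270.2, 257.7]), 18)
[(array([429.1, 222.1]), np.int32(82), array([ 0.43003767, -0.50819141,  0.04      ]))]
cover (array([ 0.4379, -0.5192,  0.0766]), array([ 0.4457, -0.4988]), [45.0, 66.7])
(array([ 0.3507, -0.0524]), array([231.8, 146.2]), 13)
(array([ 0.457 , -0.2665]), array([156.1, 181.1]), 19)
(array([ 0.4558, -0.327 ]), array([132.9, 183.3]), 19)
(array([ 0.5098, -0.2958]), array([143.8, 197.4]), 20)
(array([ 0.5732, -0.3557]), array([117.2, 220. ]), 21)
(array([ 0.655 , -0.0871]), array([231. , 233.7]), 7)
[(array([ 66.2, 188.2]), np.int32(103), array([ 0.43180862, -0.50760054,  0.04      ]))]
cover (array([ 0.4285, -0.5088,  0.0872]), array([ 0.444, -0.505]), [35.6, 72.8])
```

View pics/top6.png

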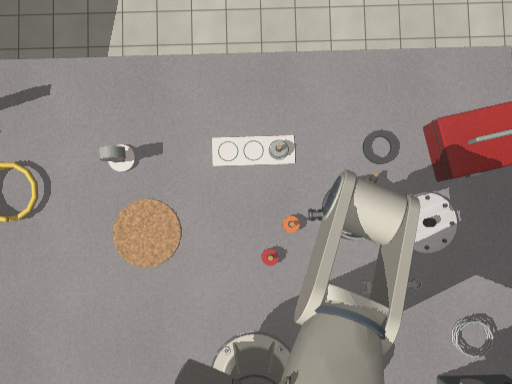

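The scene view measures all three loaded cartridges upright in the vessel. The top view shows the cover still on the bench, with its knob at (429,222).

```bash
python3 -m pendant '[[0.6,-0.05,0.7,0,0],[0.6,-0.05,0.7,0,0],[0.6,-0.05,0.7,0,0],[0.6,-0.05,0.7,0,0],[0.6,-0.05,0.7,0,0]]'; python3 -m pendant '[[0.6,-0.05,0.55,0,0],[0.6,-0.05,0.55,0.1,0],[0.6,-0.05,0.55,0.3,0],[0.6,-0.05,0.55,0.45,0],[0.6,-0.05,0.55,0.45,0]]'
python3 - <<'E'
from lib import *
print(go((.431,-.5095,.031)))
E
```

```text
time: 31.7
ee_pos: [0.4418, -0.3751, 0.2237]
tcp_rot: [3.141, -0.008, -0.001]
wrist_force: [0.3, -1.1, 0.8]
width: 0.0512
gripper_force: 0.0
time: 32.2
ee_pos: [0.4269, -0.5066, 0.1055]
tcp_rot: [-3.134, 0.004, 0.01]
wrist_force: [-0.2, 1.1, 0.1]
width: 0.0517
gripper_force: 0.0
[0.0183 0.0139 0.298 ]
```

```bash
python3 -m pendant '[[0.6,0,0,0.15,0],[0.6,0,0,0.28,0],[0.6,0,0,0.315,0],[0.6,0,0,0.315,0],[0.6,0,0,0.315,0]]'; python3 -m pendant '[[0,0,0,0,0],[0,0,0,0,0],[0,0,0,0,0],[0,0,0,0,0],[0,0,0,0,0]]'; python3 -m pendant '[[0,0,0,-0.03,0],[0,0,0,-0.1,0],[0,0,0,-0.2,0],[0,0,0,-0.4,0],[0,0,0,-0.45,0]]';python3 -m pendant '[[0,0,0,0,0],[0,0,0,0,0],[0,0,0,0,0]]'
```

```text
time: 32.7
ee_pos: [0.4312, -0.5089, 0.0351]
tcp_rot: [3.14, 0.0, 0.002]
wrist_force: [0.9, -0.1, 0.4]
width: 0.0508
gripper_force: 0.0
time: 33.2
ee_pos: [0.4312, -0.5096, 0.0356]
tcp_rot: [3.139, -0.0, 0.004]
wrist_force: [-0.7, 1.0, 7.9]
width: 0.0238
gripper_force: 58.5
time: 33.7
ee_pos: [0.4321, -0.5104, 0.1519]
tcp_rot: [3.136, -0.0, 0.008]
wrist_force: [1.1, -0.1, -3.8]
width: 0.0237
gripper_force: 60.0
time: 34.0
ee_pos: [0.4292, -0.507, 0.1434]
tcp_rot: [-3.139, 0.0, 0.004]
wrist_force: [0.0, 0.4, -5.1]
width: 0.0238
gripper_force: 60.0
```

```bash
python3 -m pendant '[[0,0.03,-0.15,0,0],[0,0.07,-0.34,0,0],[0,0.11,-0.53,0,0],[0,0.14,-0.7,0,0],[0,0.172,-0.84,0,0]]'; python3 -m pendant '[[0,0,0,0,0],[0,0,0,0,0],[0,0,0,0,0],[0,0,0,0,0],[0,0,0,0,0]]';python3 - <<'E'
from lib import *
print(robot.observe()["ee_pos"],go((.4735,-.298,.102)))
t=grab("top");s=grab("scene","sc7")
z=.143-.0356+.018
for f in(t,s): print(disc(f,(.473,-.298),z,190))
E
```

```text
time: 34.5
ee_pos: [0.472, -0.2952, 0.1437]
tcp_rot: [-3.139, -0.0, 0.005]
wrist_force: [0.6, 0.1, -4.4]
width: 0.0239
gripper_force: 60.3
time: 35.0
ee_pos: [0.4729, -0.2991, 0.1453]
tcp_rot: [-3.142, 0.002, 0.0]
wrist_force: [0.0, -0.6, -5.5]
width: 0.024
gripper_force: 60.6
[ 0.47294343 -0.29909859  0.14530897] [ 0.0023 -0.0044  0.1732]
(array([ 0.4721, -0.2969,  0.0869]), array([ 0.4748, -0.2915]), [59.9, 64.6])
(array([ 0.4693, -0.2972,  0.0869]), array([ 0.4749, -0.2972]), [46.3, 72.1])
```

View pics/sc7.png

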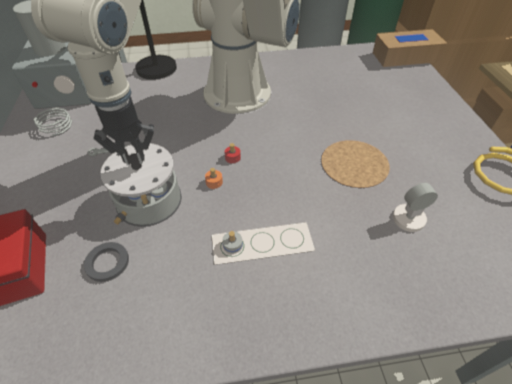

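The scene view shows the cover hovering level and centred over the vessel at (139,170). Next is a slow descent.

```bash
python3 -m pendant '[[0,0.002,-0.003,0.05,0],[0,0.002,-0.003,0.1,0],[0,0.002,-0.003,0.12,0],[0,0.002,-0.003,0.12,0],[0,0.002,-0.003,0.12,0]]'; python3 -m pendant '[[0,0,0,0.01,0],[0,0,0,0.02,0],[0,0,0,0.03,0],[0,0,0,0.035,0],[0,0,0,0.035,0]]'
```

```text
time: 35.6
ee_pos: [0.4737, -0.2974, 0.1153]
tcp_rot: [-3.141, 0.0, 0.001]
wrist_force: [0.5, -0.4, -4.8]
width: 0.0238
gripper_force: 60.5
time: 36.1
ee_pos: [0.4736, -0.2974, 0.1067]
tcp_rot: [-3.141, 0.0, 0.0]
wrist_force: [0.4, -0.1, -4.6]
width: 0.0237
gripper_force: 60.5
```

```bash
python3 -m pendant '[[0,0,0,0.006,0],[0,0,0,0.012,0],[0,0,0,0.016,0],[0,0,0,0.016,0]]'; python3 -m pendant '[[0,0,0,0.004,0],[0,0,0,0.006,0],[0,0,0,0.006,0]]'
```

```text
time: 36.5
ee_pos: [0.4737, -0.2974, 0.1027]
tcp_rot: [-3.141, 0.0, 0.0]
wrist_force: [0.5, -0.1, -4.1]
width: 0.0239
gripper_force: 60.5
time: 36.8
ee_pos: [0.4738, -0.2974, 0.1016]
tcp_rot: [-3.142, 0.0, -0.0]
wrist_force: [-0.8, 2.0, -0.3]
width: 0.0239
gripper_force: 61.2
```

Contact is at the expected height of 0.1016. I'll release and check.

```bash
python3 -m pendant '[[0,0,0,0.004,0],[0,0,0,0.004,0]]'; python3 -m pendant '[[0.6,0,0,0,0],[0.6,0,0,0,0],[0.6,0,0,0,0],[0.6,0,0,0,0],[0.6,0,0,-0.15,0]]'; python3 -m pendant '[[0.6,0,0,-0.2,0],[0.6,0,0,-0.4,0],[0.6,-0.2,0.2,-0.4,0],[0.6,-0.4,0.4,-0.4,0],[0.6,-0.55,0.6,-0.4,0]]'; python3 -m pendant '[[0.6,-0.15,0.2,0,0],[0.6,-0.3,0.4,0,0],[0.6,-0.3,0.6,0,0],[0.6,-0.3,0.6,0,0],[0.6,-0.3,0.6,0,0]]'
python3 - <<'E'
from lib import *
t=grab("top","top8");s=grab("scene","sc8")
for f in(t,s):
    print(disc(f,(.473,-.298),.084,190))
    for b in brass(f,.053):
        if .3<b[0][0]<.7 and abs(b[0][1])<.4: print(b)
a=cv2.imread("pics/top8.png")[110:290,180:420]; b=cv2.imread("pics/sc8.png")[120:300,60:340]
r=lambda i:cv2.resize(i,(780,int(780*i.shape[0]/i.shape[1])))[:500]
cv2.imwrite("pics/c8.png",cv2.resize(np.vstack([r(a),r(b)]),(450,600),interpolation=cv2.INTER_AREA))
E
```

```text
time: 37.0
ee_pos: [0.4738, -0.2975, 0.1015]
tcp_rot: [3.142, -0.0, 0.0]
wrist_force: [-3.7, 3.9, 11.5]
width: 0.0234
gripper_force: 62.4
time: 37.5
ee_pos: [0.4711, -0.2959, 0.1342]
tcp_rot: [-3.137, 0.0, 0.011]
wrist_force: [0.7, -0.2, 0.1]
width: 0.0513
gripper_force: 0.0
time: 38.0
ee_pos: [0.3698, -0.4071, 0.2385]
tcp_rot: [3.141, 0.002, 0.001]
wrist_force: [-0.1, 0.6, 0.1]
width: 0.0512
gripper_force: 0.0
time: 38.5
ee_pos: [0.2945, -0.5593, 0.2374]
tcp_rot: [3.141, -0.005, -0.0]
wrist_force: [-0.4, 0.2, 0.2]
width: 0.0516
gripper_force: 0.0
(array([ 0.4727, -0.2957,  0.0872]), array([ 0.4724, -0.296 ]), [62.7, 63.5])
(array([ 0.6546, -0.0851]), array([278.4, 146.9]), 11)
(array([ 0.5694, -0.3578]), array([375.5, 174.2]), 10)
(array([ 0.3418, -0.0528]), array([270.2, 257.8]), 19)
(array([ 0.4715, -0.2964,  0.0865]), array([ 0.477 , -0.2969]), [46.3, 70.1])
(array([ 0.349, -0.052]), array([231.9, 146.4]), 14)
(array([ 0.5716, -0.3565]), array([117.2, 220. ]), 21)
(array([ 0.653, -0.087]), array([231. , 233.5]), 10)
```

View pics/c8.png

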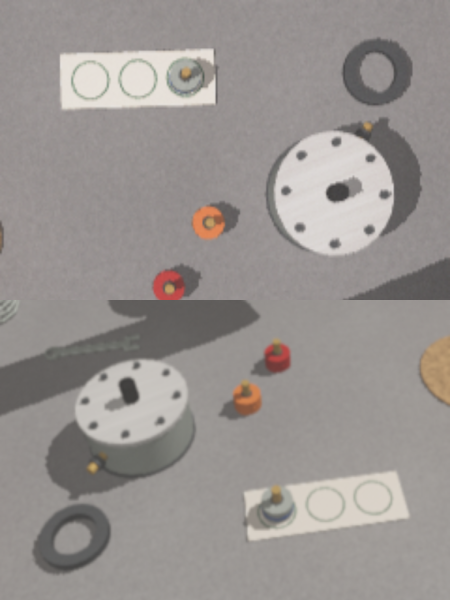

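The pictures show the cover level on the rim, centred at (0.473, -0.296), and the one empty cartridge inside its green circle. The gripper is clear of everything, so I'm handing in.

```bash
python3 -c "
from station import robot
print(robot.job_done())"
```

```text
the job is handed in; nothing more can be done
None
```

I handed the job in at about 39 s with three loaded cartridges upright in the vessel, its cover back on level, and the one empty cartridge upright in a green circle; the hand-in gave no verdict.

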